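# Stand up and uncap a child-safe bottle

## Robot

A 6-joint arm with a two-finger parallel gripper is mounted at the origin on the work surface. World frame = base frame: x ahead of the robot, y to its left, z up, the work surface at z = 0. Lengths are in mm, angles in degrees, forces in N, time in s.
With the tool pointing down it reaches from about 300 to 850 mm from the base axis. Payload 4.2 kg.
Tool frame: the origin (TCP) lies on the centre line of the jaws, within the pads' length; the fingertips stand 14 mm ahead of it and the grasp point (between the pads) lies 5 mm behind it; x points along the fingers, y is the direction in which the jaws open and shut, and the axes are right-handed (so a half turn about x gives the same grasp; the last joint's range is limited). The gripper opens to 91 mm and grips with 3 to 60 N. Pads are 32 mm wide; open, the fingers measure 118 mm over their backs; the gripper's body (76 mm by 178 mm) begins 60 mm behind the grasp point.
Start: joints at [-66.979, 18.312, 89.639, -0, 72.044, -1.146], TCP at [235.411, -524.617, 227.976] pointing down, gripper open.
Joint ranges: [-177.97, 177.97], [-48.28, 115.42], [12.27, 149.76], [-77.06, 257.06], [2.81, 150.46], [-146.56, 146.56]. Speed limits (degrees/s): [147.25, 147.25, 180, 180, 180, 180].

## Interface

Orientations are given as [roll, pitch, yaw] about the fixed x, y, z axes, in that order (R = Rz(yaw) Ry(pitch) Rx(roll)).
In Python, from workcell import readout, optics, env gives the robot as it stands.
- The arm moves only by the shell command python3 -m creep 'ROWS' [OPENING] [FORCE]. ROWS is JSON, a list of rows, each an object with "translation": the shift along the world's x, y, z in cm, a list of three; "delta_rot": the turn, a rotation vector about the world's x, y, z in rad, a list of three. In form: [{"translation": [dx, dy, dz], "delta_rot": [rx, ry, rz]}, ...]. A call has 1 to 5 rows; each row shifts and turns the commanded pose from where the row before left it; what a row does not reach is not made up. A row lasts 1/12 s, in which the tool goes at most 41.7 mm and 7.16 degrees, less where a joint would pass 70% of its speed; a pose out of reach is approached as far as the arm can. A call with a gripper value outside its range is refused whole. OPENING is the gripper's target within -1 to 1 (fully open at 1, half-way at 0, shut at -1), set as the call begins (- or left out, the last holds). The fingers move at their own pace and stop on an object; FORCE is the grip in N (left out, the last holds). Time passes only in rows, so rows that do not move let the fingers close. It gives the time, the measured TCP pose, the force and the opening at its end, in the units of the state.
- readout.state(): the state, without advancing time (a new reading comes with each control period).
- optics.grab_frame(name): name is "scene" or "top"; returns (picture, depth): 400x640x3 uint8, red, green, blue; 400x640 float32, mm along the optical axis (not along the pixel's ray), 0 where there is no reading.
- optics.camera_params(name): a dict with "mtx" (3x3 intrinsics, pixels), "k1" (the pictures are not rectified: a ray, as slopes to the right and down, at radius r is drawn at 1 + k1 r^2 times it, then the intrinsics apply), "R" (3x3) and "t" (3): a world point X has camera coordinates R X + t. Camera axes: x right, y down, z forward; pixel columns grow to the right and rows downward; lengths in mm; the calibration is good to about 2 mm. A picture is of the moment at which its call begins. camera_params takes no time and is no camera call.
- env.job_done(): hands the job in, once; it reports no verdict.
The state is a dict: "time_s": time; "qpos": joint angles; "qvel": joint speeds; "effort": joint torques, N m; "ee_pos": TCP position; "ee_rot": TCP orientation; "force": force on the tool from outside, world axes, zero at the start; "torque": the same for the moment, N m; "gripper_width": finger opening in mm.
Only numpy, scipy, OpenCV 4.12 (cv2) and the standard library are available. Lean on these libraries where they do the work, as an engineer would, in place of code of your own. Each camera call takes 0.05 s, during which the arm holds its last target.

## Task

The child-safe tablet bottle has toppled over on the closet shelf. Stand it back up on the shelf, then press its safety cap down, twist it anticlockwise (seen from above) until it is free and lift it off without knocking the other things about. Finish still holding the cap in the gripper, level and about five centimetres straight above the bottle's open mouth, with the bottle left standing on the shelf, untouched.

Things in the scene. Friction and masses are not known exactly. Their poses are not given: they have to be found in the camera images.
- bottle: Amber plastic tablet bottle on its side: square body 56 x 56 mm, flat sides, 74 mm high; shoulder 42 mm square up to 80 mm; round neck 33 mm across up to the mouth at 106 mm; 118.5 mm long with its cap. Origin: centre of the underside of its base; z runs along it towards the cap, x and y square to the flat sides. 0.11 to 0.22 kg, loose: starts lying on a flat side, z level, origin 28 mm up.
- cap: White ribbed round push-and-turn safety cap closed on the bottle: 48 mm across, 27.5 mm tall, 20 g. Origin: centre of its underside, z along its axis to its flat top. Closed, this origin is 91 mm above the bottle's base and its axes match the bottle's. Four hooks under its rim catch four lugs on the neck; a sprung disc inside pushes it up with 4 N.
- cap_top (a point): Centre of the cap's flat top, 27.5 mm above the cap's origin. Pressing the cap towards the bottle adds 2 N per mm; 5 mm down (14 N) it meets a stop. Only when over 3 mm down does it turn on the neck: 45 degrees anticlockwise (29 to 60 will do), seen from above, frees it to lift straight off. Turned unpressed it only drags the bottle round; pressed down, the shelf's friction holds the bottle.
- bottle_mouth (a point): Centre of the bottle's open mouth, on its axis 106 mm above the underside of its base.
- jar: Round glass jar with a metal screw lid, standing; 86 mm across, 94 mm tall. Origin: centre of its underside. A bystander.
- ring_holder: Grey silicone ring holder: 82 mm round dish 9 mm high with a cone to 65 mm, a ring on it. Origin: centre of its underside. A bystander.
- polish_tin: Low round metal shoe-polish tin, 68 mm across, 28 mm high. Origin: centre of its underside. A bystander.
- shoe_horn: Bamboo shoe horn lying flat beyond the bottle, 305 mm long, up to 45 mm wide, 12 mm high. Origin: on its underside where handle and blade meet. A bystander.
- hanger_hook: Chrome hanger hook lying flat, 8 mm rod, 110 x 60 mm. Origin: on the shelf by its stem. A bystander.
- cologne: Small standing flat-sided green glass bottle, 44 x 30 mm, 101 mm tall with its black cap. Origin: centre of its underside. A bystander.
- shoe_brush: Shoe brush, bristles down, 150 x 50 mm, 47 mm high. Origin: centre of its underside. A bystander.
Not all that is in view belongs to the job. What is shaped like the cap but brown, green or orange is not meant.

How it is judged:
By the outcome, as a careful person would: the job done as asked, in the order asked, and still so for the second after the job is handed in, while the arm keeps its last pose, push and grip.
It also fails if it takes over 54 s, if anything falls off the work surface, if the arm or the gripper's body presses on something with over 40 N, if the wrist force passes 120 N, or if a joint passes its speed limit or range.

## Working session

There is one attempt and no reset: what is moved stays moved. The work goes in short steps, Python scripts to look and compute and a shell command to move; the robot and the scene stay as the last step left them, time stands still between calls to the robot, and variables do not carry over. Pictures are saved under pics/ and viewed, and the job is handed in when it is done.

```bash
mkdir -p pics; ls; python3 - <<'E'
from workcell import readout, optics
import cv2,numpy as np
print(readout.state())
for n in("scene","top"):
    p,d=optics.grab_frame(n); cv2.imwrite(f"pics/{n}0.png",p[:,:,::-1]); np.savez(f"{n}0.npz",p=p,d=d)
    c=optics.camera_params(n); print(n,c)
E
```

```text
pics
{'time_s': 0.0, 'qpos': array([-6.69780456e+01,  1.83530456e+01,  8.97090267e+01, -7.38857528e-04,
        7.20444917e+01, -1.14568401e+00]), 'qvel': array([ 0.0295227 , -0.09369588, -0.0488942 , -0.03267556, -0.02669578,
        0.09654365]), 'effort': array([-2.23408456e-04, -4.12470281e+01, -2.31973922e+01,  7.26439850e-02,
        4.56112053e-02, -1.24015646e-04]), 'ee_pos': array([ 235.2112263 , -524.13774538,  227.08843974]), 'ee_rot': array([-90.76800737,  89.89343373, 113.39985952]), 'force': array([0.52127154, 0.49057788, 0.09856017]), 'torque': array([-0.01482208, -0.00287265, -0.01798592]), 'gripper_width': 91.23337561596588}
scene {'mtx': array([[361.56234012,   0.        , 319.14896009],
       [  0.        , 361.56234012, 194.25273489],
       [  0.        ,   0.        ,   1.        ]]), 'k1': -0.018381223147313306, 'R': array([[ 0.50422733,  0.86341378, -0.0164753 ],
       [ 0.64883389, -0.3913663 , -0.65256953],
       [-0.56988541,  0.31835366, -0.75754971]]), 't': array([-277.95181098, -340.70663164, 1199.30875935])}
top {'mtx': array([[479.69624972,   0.        , 322.95949053],
       [  0.        , 479.69624972, 201.33343355],
       [  0.        ,   0.        ,   1.        ]]), 'k1': 0.0015048661837366647, 'R': array([[ 1.07939291e-02, -9.99938976e-01,  2.35278047e-03],
       [-9.87573757e-01, -1.10293165e-02, -1.56768710e-01],
       [ 1.56785093e-01, -6.31393907e-04, -9.87632541e-01]]), 't': array([ -10.45229829,  545.71360284, 1331.28336169])}
```

View pics/scene0.png

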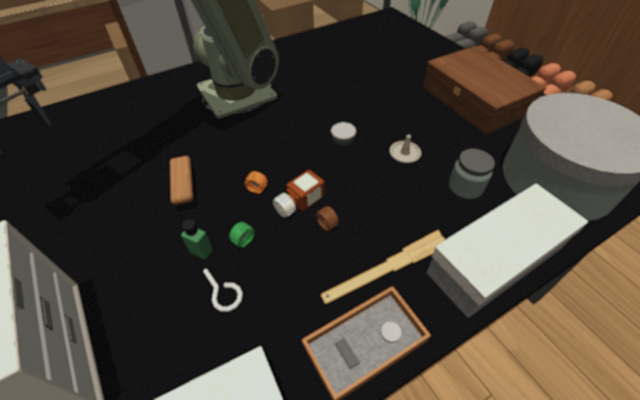

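View pics/top0.png

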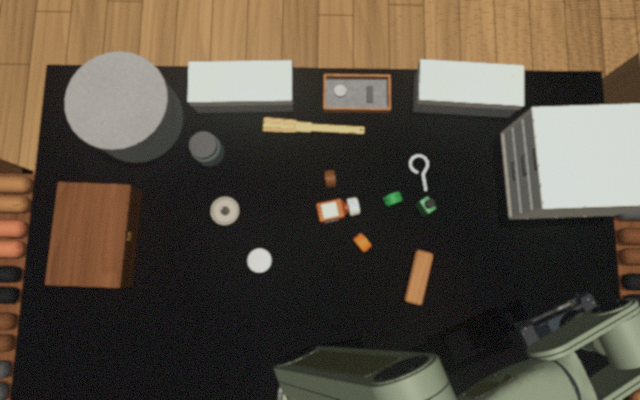

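```bash
cat > h.py <<'E'
import numpy as np, cv2
from workcell import optics
def rays(n,uv):
    c=optics.camera_params(n); K=c["mtx"]
    uv=np.atleast_2d(np.float64(uv))
    q=cv2.undistortPoints(uv.reshape(-1,1,2),K,np.array([c["k1"],0,0,0.])).reshape(-1,2)
    R=c["R"];o=-R.T@c["t"]
    return o,np.c_[q,np.ones(len(q))]@R
def plane(n,uv,z):
    o,d=rays(n,uv); return o+d*((z-o[2])/d[:,2])[:,None]
def pts(n,uv,dep):
    o,d=rays(n,uv); return o+d*np.asarray(dep)[:,None]
def cloud(n,d,box=None):
    v,u=np.mgrid[0:d.shape[0],0:d.shape[1]]
    P=pts(n,np.c_[u.ravel(),v.ravel()],d.ravel()).reshape(d.shape+(3,)); P[d==0]=np.nan
    return P
E
python3 - <<'E'
from h import *
for n in("top","scene"):
    f=np.load(n+"0.npz");p=f["p"];d=f["d"];P=cloud(n,d)
    hsv=cv2.cvtColor(p,cv2.COLOR_RGB2HSV)
    near=(np.abs(P[:,:,0]-560)<260)&(np.abs(P[:,:,1])<320)&(P[:,:,2]>6)&(P[:,:,2]<140)
    k,l,s,c=cv2.connectedComponentsWithStats(near.astype(np.uint8))
    for i in range(1,k):
        if s[i,4]<25: continue
        Q=P[l==i]; print(n,c[i].round(),s[i],"lo",np.percentile(Q,2,axis=0).round(),"hi",np.percentile(Q,98,axis=0).round(),np.median(p[l==i],axis=0))
    x0,y0,w,h=(308,188,60,42) if n=="top" else (265,160,70,65)
    cv2.imwrite(f"pics/{n}crop0.png",cv2.resize(p[y0:y0+h,x0:x0+w,::-1],None,fx=11,fy=11,interpolation=cv2.INTER_CUBIC)[:600])
E
```

```text
top [271. 120.] [263 118  18   6  62] lo [791. 128.   7.] hi [804. 179.  13.] [204.5 177.  124. ]
top [288. 121.] [281 118  15   9  47] lo [783.  82.   6.] hi [802. 122.  13.] [204. 179. 125.]
top [315. 128.] [290 120  53  13 247] lo [764. -57.   6.] hi [793.  91.  14.] [206. 190. 136.]
top [275. 129.] [262 124  27   8  85] lo [763. 105.   6.] hi [781. 179.  15.] [197. 167. 114.]
top [354. 129.] [344 126  20   8  92] lo [ 760. -123.    6.] hi [783. -65.  14.] [198.  182.5 129.5]
top [215. 150.] [208 133  16  32 349] lo [659. 295.  10.] hi [724. 319.  99.] [86. 89. 84.]
top [418. 159.] [409 155  19  12  62] lo [ 661. -313.    6.] hi [ 695. -259.   14.] [181.5 184.  180.5]
top [329. 178.] [323 170  12  18 165] lo [593. -36.   9.] hi [639.  -7.  52.] [113.  71.  45.]
top [392. 199.] [383 191  19  16 182] lo [ 539. -227.   11.] hi [ 576. -181.   52.] [ 59.5 139.   71.5]
top [224. 211.] [212 197  27  28 321] lo [484. 247.   6.] hi [558. 318.  61.] [168. 159. 143.]
top [425. 206.] [415 197  21  20 256] lo [ 512. -316.    8.] hi [ 555. -275.  105.] [65.  72.5 62. ]
top [336. 210.] [316 198 
[... 974 characters left out ...]
56. 181.] [245 172  22  21 293] lo [ 418. -137.    6.] hi [460. -92.  49.] [169.  94.  48.]
scene [328. 217.] [316 207  23  24 307] lo [602. -36.   7.] hi [646.  -4.  48.] [104.  65.  38.]
scene [195. 239.] [181 220  32  39 731] lo [ 531. -317.    9.] hi [ 565. -274.  101.] [33. 55. 36.]
scene [241. 233.] [230 223  25  25 362] lo [ 550. -228.    7.] hi [ 583. -179.   49.] [ 52.5 121.5  62. ]
scene [384. 267.] [323 231 116  71 822] lo [ 768. -114.    6.] hi [804. 169.  10.] [212. 183. 128.]
scene [222. 295.] [205 270  37  40 217] lo [ 601. -312.    6.] hi [ 700. -259.   10.] [204. 204. 195.]
scene [230. 285.] [224 283  12   6  26] lo [ 647. -280.    6.] hi [ 665. -262.    9.] [204. 204. 196.]
```

View pics/topcrop0.png

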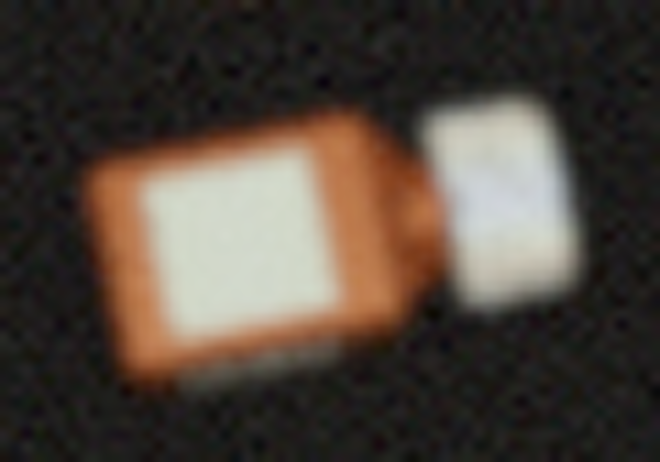

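```bash
python3 - <<'E'
from h import *
print(plane("top",[[259,260]],28),plane("scene",[[343,131]],28))
f=lambda a:(np.array(a)+.5)/11-.5+np.array([308,188])
t=f([(85,165),(130,385),(405,320),(360,110)])
P=plane("top",t,56).round(1);print(P)
print("body centre",P.mean(0),"edges",[np.linalg.norm(P[i]-P[i-1]).round(1) for i in range(4)])
ax=(P[2]+P[3]-P[0]-P[1])/2; print("axis yaw",np.degrees(np.arctan2(ax[1],ax[0])))
e=P[0]-P[1];print("side dir",np.degrees(np.arctan2(e[1],e[0])))
c=plane("top",f([(420,110),(545,95),(580,290),(465,310)]),28).round(1);print(c,c.mean(0))
E
```

```text
[[377.43126844 175.38187408  28.        ]] [[385.1944821  175.05060806  28.        ]]
[[540.   17.3  56. ]
 [483.1   5.   56. ]
 [500.7 -65.4  56. ]
 [555.2 -53.5  56. ]]
body centre [519.75 -24.15  56.  ] edges [np.float64(72.4), np.float64(58.2), np.float64(72.6), np.float64(55.8)]
axis yaw -76.92243177553544
side dir 12.197868746463525
[[ 560.   -70.4   28. ]
 [ 564.4 -103.4   28. ]
 [ 512.7 -112.5   28. ]
 [ 507.   -82.4   28. ]] [536.025 -92.175  28.   ]
```

View pics/scenecrop0.png

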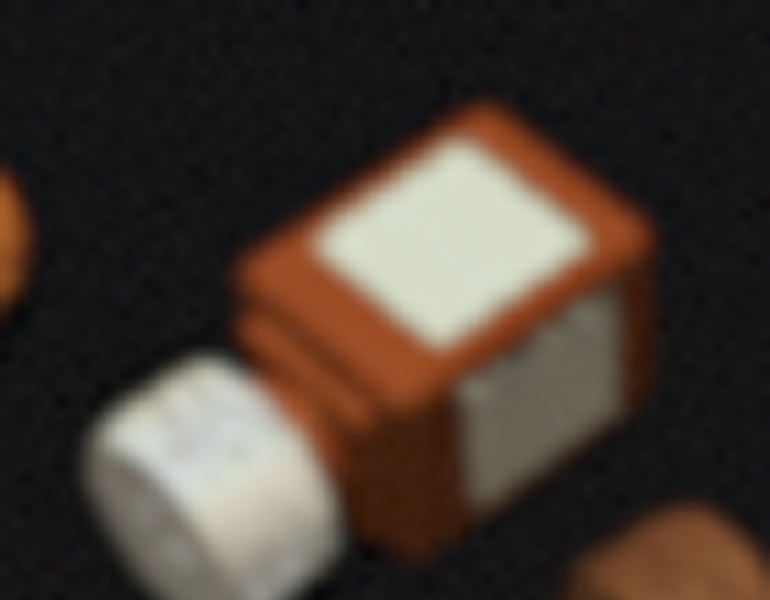

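```bash
python3 - <<'E'
from h import *
f=lambda a:(np.array(a)+.5)/11-.5+np.array([265,160])
P=plane("scene",f([(485,105),(655,235),(400,405),(240,275)]),56).round(1);print(P,P.mean(0))
# side check: depth of table near bottle
for n in("top","scene"):
    d=np.load(n+"0.npz")["d"];P=cloud(n,d)
    m=(np.abs(P[:,:,0]-520)<150)&(np.abs(P[:,:,1])<150)&(np.abs(P[:,:,2])<15)
    print(n,np.median(P[m],axis=0), m.sum())
    m=(np.abs(P[:,:,0]-520)<30)&(np.abs(P[:,:,1]+24)<25)&(P[:,:,2]>45); print(np.median(P[m],axis=0))
# cologne cap
E
```

```text
[[491.1   6.6  56. ]
 [544.2  18.7  56. ]
 [558.1 -51.   56. ]
 [508.4 -62.9  56. ]] [525.45 -22.15  56.  ]
top [ 5.08862287e+02  1.62965824e+01 -2.30256837e-03] 9133
[519.12135567 -24.4779966   56.00382603]
scene [ 5.56967436e+02 -7.06493108e-01 -5.08318503e-01] 9348
[525.97718938 -22.26453197  55.6187501 ]
```

```bash
cat > plan.py <<'E'
import numpy as np
from scipy.spatial.transform import Rotation as Ro
from workcell import readout
def cur():
    s=readout.state(); return s["ee_pos"],Ro.from_euler("xyz",s["ee_rot"],degrees=True),s
def Rt(d,y):
    d=np.array(d)/np.linalg.norm(d); y=np.array(y)-np.dot(y,d)*d; y/=np.linalg.norm(y)
    return Ro.from_matrix(np.c_[d,y,np.cross(d,y)])
def go(p,R):
    c,R0,s=cur(); rv=(R*R0.inv()).as_rotvec()
    print("dpos cm",((p-c)/10).round(3),"rotvec",rv.round(4),"deg",np.degrees(np.linalg.norm(rv)).round(1),"min rows",max(np.linalg.norm(p-c)/41.7,np.degrees(np.linalg.norm(rv))/7.16).round(2))
E
python3 - <<'E'
from plan import *
ya=np.radians(-77.3);u=np.array([np.cos(ya),np.sin(ya),0]);w=np.array([-u[1],u[0],0])
th=np.radians(30); d0=-np.sin(th)*u-np.cos(th)*np.array([0,0,1])
g=np.array([522.6,-23.2,31])+8*u
c,R0,s=cur(); print(R0.as_matrix().round(3)); print(u,w,d0,g,g+5*d0)
for sgn in(1,-1):
    go(g+5*d0-110*d0,Rt(d0,sgn*w))
E
```

```text
[[-0.001  0.409 -0.912]
 [ 0.001 -0.912 -0.409]
 [-1.    -0.002 -0.   ]]
[ 0.2198462  -0.97553454  0.        ] [0.97553454 0.2198462  0.        ] [-0.1099231   0.48776727 -0.8660254 ] [524.35876963 -31.00427635  31.        ] [523.80915412 -28.56543999  26.66987298]
dpos cm [ 30.067  44.199 -10.527] rotvec [ 0.5055 -0.2547  1.3367] deg 83.2 min rows 13.07
dpos cm [ 30.067  44.199 -10.527] rotvec [ 0.2655  0.535  -1.7252] deg 104.6 min rows 14.61
```

```bash
R='x'; python3 -m creep '[{"translation":[1.9,2.75,0],"delta_rot":[0.0316,-0.0159,0.0835]},{"translation":[1.9,2.75,0],"delta_rot":[0.0316,-0.0159,0.0835]},{"translation":[1.9,2.75,0],"delta_rot":[0.0316,-0.0159,0.0835]},{"translation":[1.9,2.75,0],"delta_rot":[0.0316,-0.0159,0.0835]},{"translation":[1.9,2.75,0],"delta_rot":[0.0316,-0.0159,0.0835]}]' 1 20
python3 -c "
from workcell import readout;print(readout.state()['qpos'])"
```

```text
time_s: 0.52
ee_pos: [330.8, -385.6, 227.7]
ee_rot: [-152.9, 79.8, 75.5]
force: [0.4, 0.3, -0.3]
gripper_width: 91.5
[-55.51799678  15.59604697  94.35672934   7.869278    76.88635582
 -16.11770789]
```

```bash
for i in 1; do python3 -m creep '[{"translation":[1.9,2.75,0],"delta_rot":[0.0316,-0.0159,0.0835]},{"translation":[1.9,2.75,0],"delta_rot":[0.0316,-0.0159,0.0835]},{"translation":[1.9,2.75,0],"delta_rot":[0.0316,-0.0159,0.0835]},{"translation":[1.9,2.75,0],"delta_rot":[0.0316,-0.0159,0.0835]},{"translation":[1.9,2.75,0],"delta_rot":[0.0316,-0.0159,0.0835]}]'; done
python3 -m creep '[{"translation":[1.9,2.75,0],"delta_rot":[0.0316,-0.0159,0.0835]},{"translation":[1.9,2.75,0],"delta_rot":[0.0316,-0.0159,0.0835]},{"translation":[1.9,2.75,0],"delta_rot":[0.0316,-0.0159,0.0835]},{"translation":[1.9,2.75,0],"delta_rot":[0.0316,-0.0159,0.0835]},{"translation":[1.9,2.75,0],"delta_rot":[0.0316,-0.0159,0.0835]}]'
python3 -m creep '[{"translation":[1.9,2.75,0],"delta_rot":[0.0316,-0.0159,0.0835]},{"translation":[0,0,0],"delta_rot":[0,0,0]},{"translation":[0,0,0],"delta_rot":[0,0,0]}]'
python3 - <<'E'
from plan import *
from workcell import optics
import cv2
ya=np.radians(-77.3);u=np.array([np.cos(ya),np.sin(ya),0]);w=np.array([-u[1],u[0],0])
th=np.radians(30); d0=-np.sin(th)*u-np.cos(th)*np.array([0,0,1])
g=np.array([522.6,-23.2,31])+8*u
c,R0,s=cur();print(s["qpos"].round(1),c,R0.as_matrix().round(3))
go(g+5*d0-110*d0,Rt(d0,w))
for n in("scene","top"):
    p,d=optics.grab_frame(n); cv2.imwrite(f"pics/{n}1.png",p[:,:,::-1]); np.savez(f"{n}1.npz",p=p,d=d)
    cp=optics.camera_params(n)
    m=R0.as_matrix()
    for lab,q in(("tcp",c),("tip+",c+14*m[:,0]+45.5*m[:,1]),("tip-",c+14*m[:,0]-45.5*m[:,1])):
        x=cp["R"]@q+cp["t"]; print(n,lab,(cp["mtx"]@(x/x[2]))[:2].round(1),x[2].round())
E
```

```text
time_s: 0.93
ee_pos: [425.9, -248.2, 227.8]
ee_rot: [-165.1, 70.2, 87.6]
force: [0.2, -1.1, 0.5]
gripper_width: 91.2
time_s: 1.35
ee_pos: [520.9, -110.7, 227.6]
ee_rot: [-177.6, 61.5, 100.1]
force: [1.1, -0.0, -0.3]
gripper_width: 91.3
time_s: 1.6
ee_pos: [539.7, -83.6, 226.9]
ee_rot: [-179.9, 60.0, 102.8]
force: [-0.0, -0.3, -0.4]
gripper_width: 91.2
[-23.7  24.3  86.8  23.7  88.  -41.4] [539.6699962  -83.61466945 226.89700552] [[-0.111  0.975  0.191]
 [ 0.488  0.221 -0.845]
 [-0.866 -0.001 -0.5  ]]
dpos cm [ -0.377   0.139 -10.496] rotvec [-0.0002 -0.001  -0.0008] deg 0.1 min rows 2.52
scene tcp [276.5 139. ] 693.0
scene tip+ [295.1 153.6] 683.0
scene tip- [265.7 131.4] 728.0
top tcp [355.  192.5] 1192.0
top tip+ [348.  176.6] 1211.0
top tip- [355.9 211.5] 1197.0
```

View pics/scene1.png

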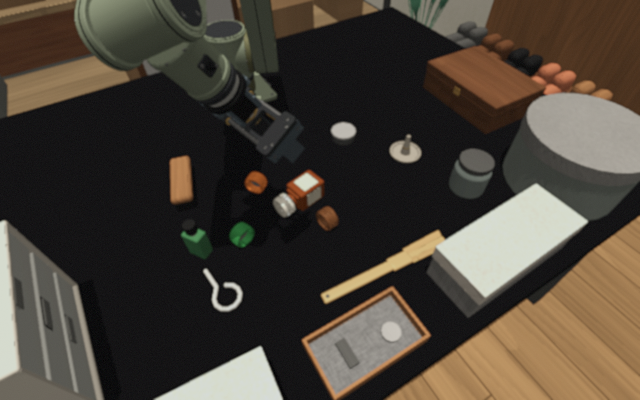

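View pics/top1.png

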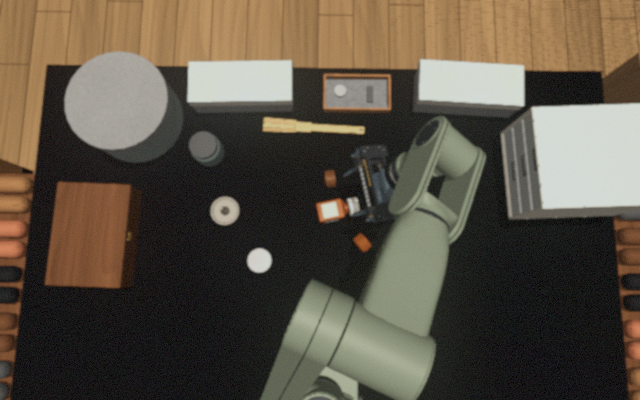

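```bash
python3 - <<'E'
import numpy as np,cv2
out=[]
for n,(x0,y0),mk in(("scene",(235,100),[(295.1,153.6),(265.7,131.4)]),("top",(315,145),[(348,176.6),(355.9,211.5)])):
    p=np.load(n+"1.npz")["p"][y0:y0+80,x0:x0+80,::-1]
    q=cv2.resize(np.clip(p.astype(float)*2.2,0,255).astype(np.uint8),None,fx=5,fy=5,interpolation=cv2.INTER_CUBIC)
    for m in mk: cv2.drawMarker(q,tuple(int((a-b+.5)*5) for a,b in zip(m,(x0,y0))),(255,0,255),0,12)
    out.append(q)
cv2.imwrite("pics/z1.png",np.hstack(out))
E
```

```text
(no output)
```

View pics/z1.png

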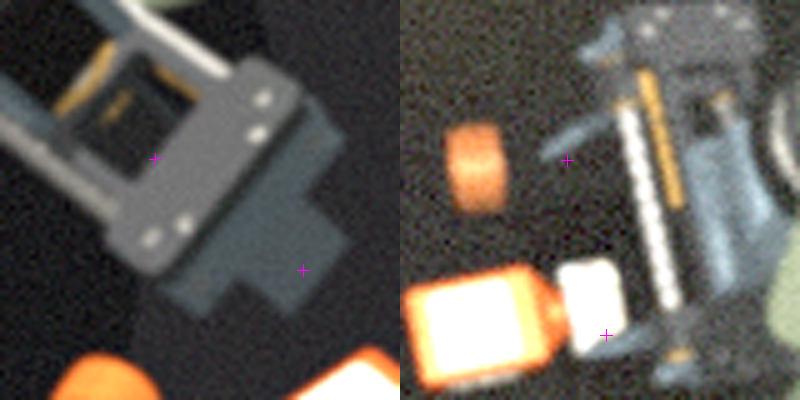

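```bash
python3 - <<'E'
from plan import *
from workcell import optics
import cv2
c,R0,s=cur();m=R0.as_matrix();print(c)
for n,(x0,y0),sh in(("scene",(235,100),0),("top",(315,145),400)):
    cp=optics.camera_params(n)
    print(n)
    for y in(59,45.5,-45.5,-59):
      for z in(-16,0,16):
        x=cp["R"]@(c+14*m[:,0]+y*m[:,1]+z*m[:,2])+cp["t"]; r=x[:2]/x[2]; r=r*(1+cp["k1"]*(r@r))
        px=r*cp["mtx"][0,0]+cp["mtx"][:2,2]; print(y,z,((px-[x0,y0]+.5)*5+[sh,0]).round())
E
```

```text
[538.85871079 -85.00033604 227.58508022]
scene
59 -16 [349. 254.]
59 0 [322. 287.]
59 16 [295. 321.]
45.5 -16 [325. 237.]
45.5 0 [299. 270.]
45.5 16 [272. 303.]
-45.5 -16 [177. 127.]
-45.5 0 [152. 158.]
-45.5 16 [128. 189.]
-59 -16 [157. 112.]
-59 0 [132. 143.]
-59 16 [108. 174.]
top
59 -16 [538. 138.]
59 0 [565. 136.]
59 16 [590. 134.]
45.5 -16 [544. 164.]
45.5 0 [570. 162.]
45.5 16 [596. 159.]
-45.5 -16 [584. 340.]
-45.5 0 [610. 337.]
-45.5 16 [635. 333.]
-59 -16 [589. 367.]
-59 0 [616. 363.]
-59 16 [641. 359.]
```

```bash
python3 -m creep '[{"translation":[-0.19,0.58,-3.06],"delta_rot":[0,0,0]},{"translation":[-0.19,0.58,-3.06],"delta_rot":[0,0,0]},{"translation":[-0.19,0.58,-3.06],"delta_rot":[0,0,0]},{"translation":[-0.19,0.58,-3.06],"delta_rot":[0,0,0]},{"translation":[-0.19,0.58,-3.06],"delta_rot":[0,0,0]}]'
python3 -m creep '[{"translation":[0,0,0],"delta_rot":[0,0,0]},{"translation":[0,0,0],"delta_rot":[0,0,0]}]'
cat > look.py <<'E'
import sys
from plan import *
from workcell import optics
import cv2
tag,ax,ay,bx,by,s=sys.argv[1],*map(int,sys.argv[2:7])
c,R0,st=cur();m=R0.as_matrix();print(c.round(1),m.round(3).tolist(),st["qpos"].round(1),st["force"].round(1))
out=[];gw=st["gripper_width"]/2
for n,(x0,y0) in(("scene",(ax,ay)),("top",(bx,by))):
    p,d=optics.grab_frame(n);np.savez(f"{n}{tag}.npz",p=p,d=d);cv2.imwrite(f"pics/{n}{tag}.png",p[:,:,::-1])
    q=p[y0:y0+s,x0:x0+s,::-1];f=400/s
    q=cv2.resize(np.clip(q*1.8,0,255).astype(np.uint8),(400,400),interpolation=cv2.INTER_CUBIC)
    cp=optics.camera_params(n)
    for y in(gw,-gw):
      for z in(-16,16):
        x=cp["R"]@(c+14*m[:,0]+y*m[:,1]+z*m[:,2])+cp["t"]; r=x[:2]/x[2]; r=r*(1+cp["k1"]*(r@r))
        px=r*cp["mtx"][0,0]+cp["mtx"][:2,2]
        cv2.drawMarker(q,tuple(int(v) for v in (px-[x0,y0]+.5)*f),(255,0,255),0,8)
    out.append(q)
cv2.imwrite(f"pics/z{tag}.png",np.hstack(out))
E
python3 look.py 2 250 130 310 160 80
```

```text
time_s: 2.12
ee_pos: [529.1, -56.8, 74.3]
ee_rot: [179.8, 60.1, 102.3]
force: [0.1, -0.4, -0.2]
gripper_width: 91.4
time_s: 2.28
ee_pos: [528.8, -56.2, 74.8]
ee_rot: [-179.8, 59.9, 102.7]
force: [0.4, -0.5, 0.6]
gripper_width: 91.1
[528.8 -56.2  74.8] [[-0.11, 0.976, 0.187], [0.489, 0.217, -0.845], [-0.865, -0.002, -0.501]] [-21.8  31.1 100.1  26.3  69.1 -48.3] [ 0.4 -0.5  0.6]
```

View pics/z2.png

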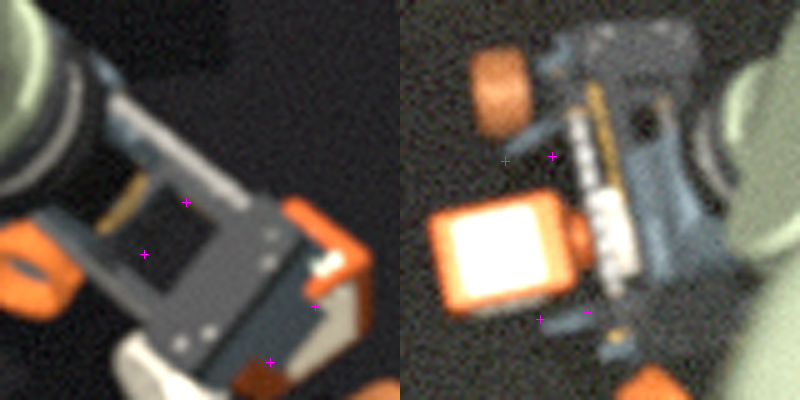

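```bash
python3 -m creep '[{"translation":[-0.2,-0.05,0],"delta_rot":[0,0,0]},{"translation":[-0.15,0.7,-1.2],"delta_rot":[0,0,0]},{"translation":[-0.15,0.7,-1.2],"delta_rot":[0,0,0]},{"translation":[-0.15,0.7,-1.2],"delta_rot":[0,0,0]},{"translation":[-0.15,0.65,-1.1],"delta_rot":[0,0,0]}]'
python3 -m creep '[{"translation":[0,0,0],"delta_rot":[0,0,0]},{"translation":[0,0,0],"delta_rot":[0,0,0]}]'
python3 look.py 3 250 130 310 160 80
```

```text
time_s: 2.8
ee_pos: [522.9, -29.1, 29.2]
ee_rot: [179.5, 60.1, 102.2]
force: [-0.4, -0.5, 0.1]
gripper_width: 91.3
time_s: 2.97
ee_pos: [522.4, -28.9, 29.0]
ee_rot: [179.7, 60.0, 102.4]
force: [-0.5, -0.2, 0.2]
gripper_width: 91.1
[522.4 -28.9  29. ] [[-0.107, 0.976, 0.19], [0.488, 0.219, -0.845], [-0.866, 0.002, -0.499]] [-19.6  33.5 104.5  28.6  62.2 -50.3] [-0.5 -0.2  0.2]
```

View pics/z3.png

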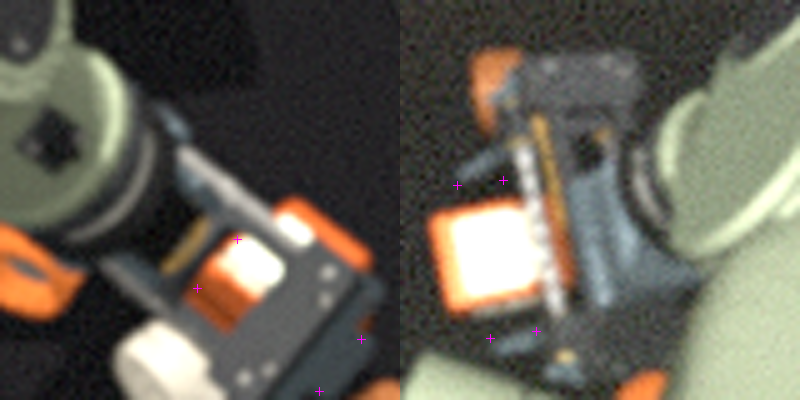

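```bash
python3 -m creep '[{"translation":[0,0,0],"delta_rot":[0,0,0]},{"translation":[0,0,0],"delta_rot":[0,0,0]},{"translation":[0,0,0],"delta_rot":[0,0,0]},{"translation":[0,0,0],"delta_rot":[0,0,0]},{"translation":[0,0,0],"delta_rot":[0,0,0]}]' -1 30
python3 -m creep '[{"translation":[0,0,0],"delta_rot":[0,0,0]},{"translation":[0,0,0],"delta_rot":[0,0,0]},{"translation":[0,0,0],"delta_rot":[0,0,0]}]'
```

```text
time_s: 3.48
ee_pos: [522.0, -28.7, 28.1]
ee_rot: [179.9, 60.0, 102.5]
force: [-0.3, -0.0, -0.6]
gripper_width: 60.9
time_s: 3.73
ee_pos: [522.1, -28.7, 28.1]
ee_rot: [179.8, 60.0, 102.5]
force: [0.7, -0.8, 0.1]
gripper_width: 56.3
```

```bash
python3 -m creep '[{"translation":[0,0,1],"delta_rot":[0,0,0]},{"translation":[0,0,1.5],"delta_rot":[0,0,0]},{"translation":[0,0,1.5],"delta_rot":[0,0,0]},{"translation":[0,0,1.5],"delta_rot":[0,0,0]},{"translation":[0,0,1.5],"delta_rot":[0,0,0]}]'
python3 -m creep '[{"translation":[0,0,0],"delta_rot":[-0.1022,-0.023,0]},{"translation":[0,0,0],"delta_rot":[-0.1022,-0.023,0]},{"translation":[0,0,0],"delta_rot":[-0.1022,-0.023,0]},{"translation":[0,0,0],"delta_rot":[-0.1022,-0.023,0]},{"translation":[0,0,0],"delta_rot":[-0.1022,-0.023,0]}]'
python3 look.py 4 250 130 310 160 80
```

```text
time_s: 4.15
ee_pos: [521.5, -28.6, 98.9]
ee_rot: [180.0, 60.0, 102.6]
force: [0.2, 0.4, -2.3]
gripper_width: 56.1
time_s: 4.57
ee_pos: [521.9, -28.8, 99.3]
ee_rot: [32.9, 89.6, -44.5]
force: [0.1, -0.2, -1.9]
gripper_width: 56.0
[521.9 -28.8  99.3] [[0.004, 0.976, 0.218], [-0.004, 0.218, -0.976], [-1.0, 0.003, 0.005]] [ -4.3  20.4 107.2  -0.3  52.2 -16.7] [ 0.1 -0.2 -1.9]
```

View pics/scene4.png

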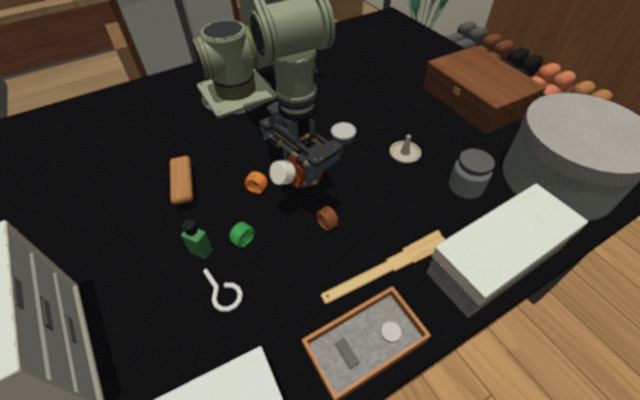

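```bash
python3 -m creep '[{"translation":[0,0,0],"delta_rot":[-0.1022,-0.023,0]},{"translation":[0,0,0],"delta_rot":[-0.1022,-0.023,0]},{"translation":[0,0,0],"delta_rot":[-0.1022,-0.023,0]},{"translation":[0,0,0],"delta_rot":[-0.1022,-0.023,0]},{"translation":[0,0,0],"delta_rot":[-0.1022,-0.023,0]}]'
python3 -m creep '[{"translation":[0,0,0],"delta_rot":[-0.1022,-0.023,0]},{"translation":[0,0,0],"delta_rot":[-0.1022,-0.023,0]},{"translation":[0,0,0],"delta_rot":[-0.1022,-0.023,0]},{"translation":[0,0,0],"delta_rot":[-0.1022,-0.023,0]},{"translation":[0,0,0],"delta_rot":[-0.1022,-0.023,0]}]'
python3 -m creep '[{"translation":[0,0,0],"delta_rot":[0,0,0]}]'
python3 look.py 5 250 130 310 160 80
```

```text
time_s: 5.08
ee_pos: [522.0, -29.4, 98.7]
ee_rot: [0.2, 59.8, -77.2]
force: [-0.7, -0.0, -2.5]
gripper_width: 55.5
time_s: 5.5
ee_pos: [521.9, -28.9, 98.2]
ee_rot: [0.1, 29.8, -77.4]
force: [-0.2, -1.3, -1.9]
gripper_width: 55.8
time_s: 5.58
ee_pos: [520.7, -28.0, 94.4]
ee_rot: [-0.5, 29.9, -77.5]
force: [0.7, 1.5, -3.0]
gripper_width: 55.8
[520.7 -28.   94.4] [[0.187, 0.975, 0.116], [-0.846, 0.22, -0.485], [-0.499, -0.008, 0.867]] [ 26.7  34.4 115.6 -62.7  71.   58.7] [ 0.7  1.5 -3. ]
```

View pics/scene5.png

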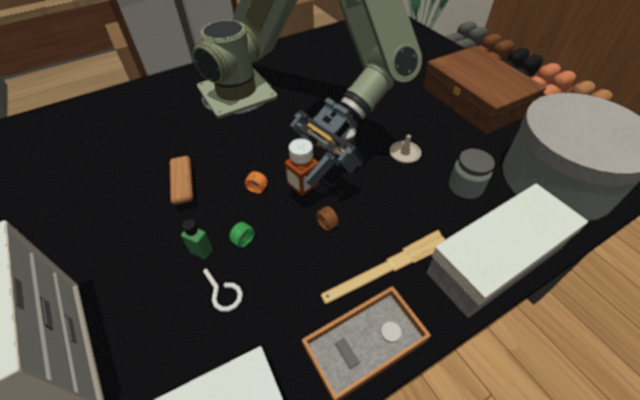

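View pics/z5.png

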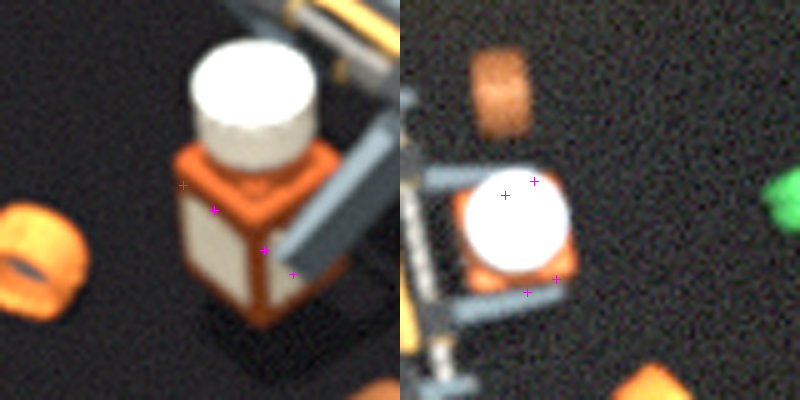

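```bash
python3 -m creep '[{"translation":[0,0,0],"delta_rot":[0,0,0]},{"translation":[0,0,0],"delta_rot":[0,0,0]}]'; cat > cap.py <<'E'
from h import *
import sys
n,tag,x0,x1,y0,y1,z0=sys.argv[1],sys.argv[2],*map(float,sys.argv[3:8])
f=np.load(f"{n}{tag}.npz");p=f["p"].astype(int);d=f["d"];P=cloud(n,d)
m=(P[:,:,0]>x0)&(P[:,:,0]<x1)&(P[:,:,1]>y0)&(P[:,:,1]<y1)&(P[:,:,2]>z0)&(p.min(2)>110)
Q=P[m];zt=np.percentile(Q[:,2],75) if n=="top" else np.percentile(Q[:,2],90)
T=Q[np.abs(Q[:,2]-zt)<5]
print(n,"n",len(Q),"ztop",zt.round(1),"top pts med z",np.median(T[:,2]).round(1),"mid",((T.max(0)+T.min(0))/2).round(1),"ext",np.ptp(T,axis=0).round(1))
A=np.c_[T[:,:2]-T[:,:2].mean(0),np.ones(len(T))];k=np.linalg.lstsq(A,T[:,2],rcond=None)[0];print("slope deg",np.degrees(k[:2]).round(1))
E
python3 cap.py top 5 480 580 -90 20 120; python3 cap.py scene 5 480 580 -90 20 100
```

```text
time_s: 5.85
ee_pos: [522.1, -29.5, 98.9]
ee_rot: [0.2, 30.1, -77.3]
force: [0.8, -0.1, -0.8]
gripper_width: 55.9
top n 313 ztop 172.6 top pts med z 171.6 mid [519.1 -16.4 172.4] ext [47.1 70.   9.4]
slope deg [-0.1  0.2]
scene n 308 ztop 170.8 top pts med z 169.7 mid [525.1 -26.7 169.1] ext [46.9 46.6  5.9]
slope deg [-0.7  0.5]
```

```bash
python3 -m creep '[{"translation":[0,0,-1.2],"delta_rot":[0,0,0]},{"translation":[0,0,-1.2],"delta_rot":[0,0,0]},{"translation":[0,0,-1.2],"delta_rot":[0,0,0]},{"translation":[0,0,-0.8],"delta_rot":[0,0,0]},{"translation":[0,0,-0.3],"delta_rot":[0,0,0]}]'
python3 -m creep '[{"translation":[0,0,0],"delta_rot":[0,0,0]},{"translation":[0,0,0],"delta_rot":[0,0,0]}]'
python3 -m creep '[{"translation":[0,0,-0.2],"delta_rot":[0,0,0]},{"translation":[0,0,0],"delta_rot":[0,0,0]}]'
python3 look.py 6 250 130 310 160 80
python3 cap.py top 6 480 580 -90 20 80; python3 cap.py scene 6 480 580 -90 20 70
```

```text
time_s: 6.27
ee_pos: [521.8, -29.3, 50.8]
ee_rot: [0.1, 30.0, -77.3]
force: [0.2, -0.5, -2.1]
gripper_width: 55.8
time_s: 6.43
ee_pos: [522.1, -28.9, 51.6]
ee_rot: [0.1, 30.0, -77.2]
force: [0.5, 1.0, -1.6]
gripper_width: 55.7
time_s: 6.6
ee_pos: [522.0, -28.5, 49.2]
ee_rot: [0.1, 30.0, -77.2]
force: [0.6, -0.6, -1.9]
gripper_width: 56.0
[522.  -28.5  49.2] [[0.192, 0.975, 0.109], [-0.845, 0.221, -0.488], [-0.5, 0.002, 0.866]] [ 26.6  39.  116.8 -64.9  68.2  64.7] [ 0.6 -0.6 -1.9]
top n 288 ztop 126.6 top pts med z 125.1 mid [519.4 -27.6 126.5] ext [46.3 45.9  9.8]
slope deg [-0.1 -1. ]
scene n 295 ztop 125.7 top pts med z 124.4 mid [524.7 -27.5 124.3] ext [47.9 46.6  6.2]
slope deg [-0.5  0.2]
```

View pics/z6.png

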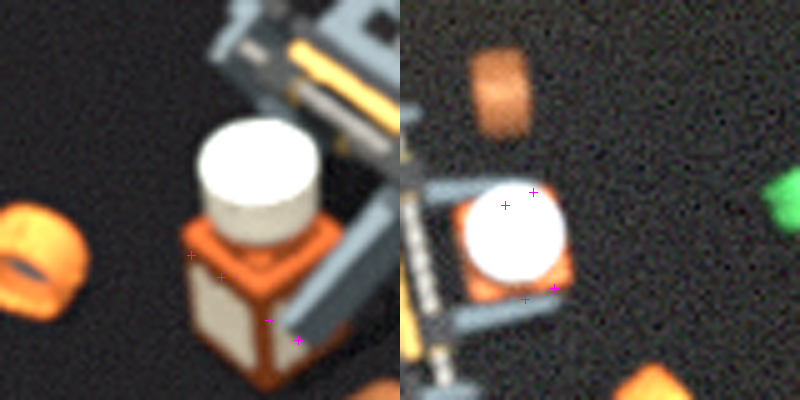

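```bash
python3 -m creep '[{"translation":[0,0,-0.2],"delta_rot":[0,0,0]},{"translation":[0,0,-0.1],"delta_rot":[0,0,0]},{"translation":[0,0,0],"delta_rot":[0,0,0]}]'
for k in 1; do python3 -m creep '[{"translation":[0,0,-0.1],"delta_rot":[0,0,0]},{"translation":[0,0,0],"delta_rot":[0,0,0]}]'; done
python3 -m creep '[{"translation":[0,0,-0.1],"delta_rot":[0,0,0]},{"translation":[0,0,0],"delta_rot":[0,0,0]}]'
```

```text
time_s: 6.95
ee_pos: [521.8, -28.6, 45.8]
ee_rot: [0.1, 30.0, -77.2]
force: [0.2, -0.3, -2.5]
gripper_width: 55.6
time_s: 7.12
ee_pos: [521.9, -28.6, 44.8]
ee_rot: [0.1, 30.0, -77.2]
force: [0.1, -0.8, -1.0]
gripper_width: 55.8
time_s: 7.28
ee_pos: [521.9, -28.6, 43.8]
ee_rot: [0.1, 30.0, -77.2]
force: [-0.3, 0.6, -1.3]
gripper_width: 55.7
```

```bash
python3 -m creep '[{"translation":[0,0,-0.1],"delta_rot":[0,0,0]},{"translation":[0,0,0],"delta_rot":[0,0,0]}]'
python3 -m creep '[{"translation":[0,0,-0.05],"delta_rot":[0,0,0]},{"translation":[0,0,0],"delta_rot":[0,0,0]}]'
```

```text
time_s: 7.45
ee_pos: [521.9, -28.6, 42.8]
ee_rot: [0.1, 30.0, -77.2]
force: [0.4, 0.6, -2.0]
gripper_width: 56.0
time_s: 7.62
ee_pos: [521.9, -28.7, 42.7]
ee_rot: [0.1, 29.9, -77.2]
force: [0.1, 0.1, 0.3]
gripper_width: 55.8
```

```bash
python3 -m creep '[{"translation":[0,0,-0.05],"delta_rot":[0,0,0]},{"translation":[0,0,0],"delta_rot":[0,0,0]}]'
python3 look.py 7 250 130 310 160 80
python3 cap.py top 7 480 580 -90 20 80; python3 cap.py scene 7 480 580 -90 20 70
```

```text
time_s: 7.78
ee_pos: [521.9, -28.7, 42.7]
ee_rot: [0.1, 29.9, -77.2]
force: [-1.9, 2.0, 4.5]
gripper_width: 55.8
[521.9 -28.7  42.7] [[0.192, 0.975, 0.109], [-0.846, 0.22, -0.486], [-0.498, 0.001, 0.867]] [ 26.6  39.7 116.9 -65.3  68.   65.5] [-1.9  2.   4.5]
top n 270 ztop 119.7 top pts med z 118.4 mid [520.1 -29.  119.5] ext [47.4 43.4  9.6]
slope deg [-0.8 -0.9]
scene n 293 ztop 119.3 top pts med z 118.0 mid [525.5 -27.5 117.4] ext [47.3 46.5  6.2]
slope deg [-0.5  0.1]
```

```bash
python3 -m creep '[{"translation":[0,0,0.05],"delta_rot":[0,0,0]},{"translation":[0,0,0],"delta_rot":[0,0,0]},{"translation":[0,0,0],"delta_rot":[0,0,0]},{"translation":[0,0,0],"delta_rot":[0,0,0]}]' 0.7 30
python3 -m creep '[{"translation":[-0.19,0.85,0.5],"delta_rot":[0,0,0]},{"translation":[-0.38,1.7,1.0],"delta_rot":[0,0,0]},{"translation":[-0.38,1.7,1.0],"delta_rot":[0,0,0]},{"translation":[-0.38,1.7,1.0],"delta_rot":[0,0,0]},{"translation":[-0.38,1.7,1.0],"delta_rot":[0,0,0]}]'
python3 -m creep '[{"translation":[-0.38,1.7,1.0],"delta_rot":[0,0,0]},{"translation":[-0.38,1.7,1.0],"delta_rot":[0,0,0]},{"translation":[0,0,2.5],"delta_rot":[0,0,0]},{"translation":[0,0,3],"delta_rot":[0,0,0]},{"translation":[0,0,0],"delta_rot":[0,0,0]}]'
python3 look.py 8 250 130 310 160 80
python3 cap.py top 8 480 580 -90 20 80; python3 cap.py scene 8 480 580 -90 20 70
```

```text
time_s: 8.22
ee_pos: [521.9, -28.7, 42.3]
ee_rot: [0.1, 30.0, -77.2]
force: [0.4, 0.1, -1.3]
gripper_width: 76.8
time_s: 8.63
ee_pos: [504.4, 49.1, 88.1]
ee_rot: [0.1, 30.0, -77.2]
force: [0.4, -0.2, -0.5]
gripper_width: 77.4
time_s: 9.05
ee_pos: [498.5, 83.5, 167.0]
ee_rot: [0.6, 30.0, -76.9]
force: [0.0, 0.1, 0.3]
gripper_width: 77.6
[498.5  83.5 167. ] [[0.196, 0.975, 0.104], [-0.843, 0.222, -0.49], [-0.501, 0.009, 0.866]] [ 38.   30.2 107.2 -52.3  83.   52.3] [0.  0.1 0.3]
top n 259 ztop 120.1 top pts med z 118.6 mid [520.1 -29.  120. ] ext [47.  43.4  9.7]
slope deg [0.1 0.8]
scene n 284 ztop 119.2 top pts med z 117.8 mid [525.2 -28.2 117.3] ext [47.  46.4  5.8]
slope deg [-0.3  0.5]
```

View pics/scene8.png

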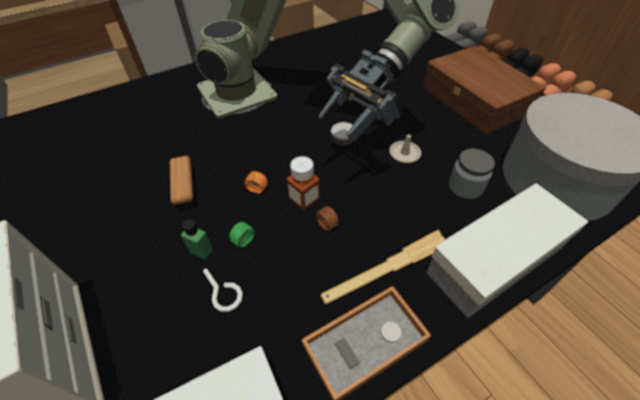

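View pics/top8.png

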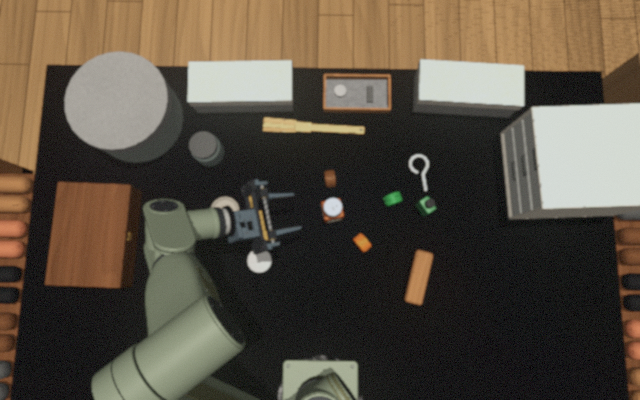

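```bash
python3 - <<'E'
from plan import *
for y in(-20,-30,-10):
    a=np.radians(y); go(np.array([522,-28.7,230]),Rt([0,0,-1],[np.cos(a),np.sin(a),0]))
E
```

```text
dpos cm [  2.482 -11.135   6.68 ] rotvec [ 1.0571 -0.0636 -0.5164] deg 67.5 min rows 9.43
dpos cm [  2.482 -11.135   6.68 ] rotvec [ 1.0569 -0.1568 -0.6741] deg 72.4 min rows 10.11
dpos cm [  2.482 -11.135   6.68 ] rotvec [ 1.0517  0.0286 -0.3584] deg 63.7 min rows 8.89
```

```bash
python3 -m creep '[{"translation":[0,0,3],"delta_rot":[0,0,0]},{"translation":[0,0,3.7],"delta_rot":[0,0,0]}]'
python3 -m creep '[{"translation":[0.207,-0.928,0],"delta_rot":[0.0881,-0.0053,-0.0430]},{"translation":[0.207,-0.928,0],"delta_rot":[0.0881,-0.0053,-0.0430]},{"translation":[0.207,-0.928,0],"delta_rot":[0.0881,-0.0053,-0.0430]},{"translation":[0.207,-0.928,0],"delta_rot":[0.0881,-0.0053,-0.0430]},{"translation":[0.207,-0.928,0],"delta_rot":[0.0881,-0.0053,-0.0430]}]'
python3 -m creep '[{"translation":[0.207,-0.928,0],"delta_rot":[0.0881,-0.0053,-0.0430]},{"translation":[0.207,-0.928,0],"delta_rot":[0.0881,-0.0053,-0.0430]},{"translation":[0.207,-0.928,0],"delta_rot":[0.0881,-0.0053,-0.0430]},{"translation":[0.207,-0.928,0],"delta_rot":[0.0881,-0.0053,-0.0430]},{"translation":[0.207,-0.928,0],"delta_rot":[0.0881,-0.0053,-0.0430]}]'
python3 -m creep '[{"translation":[0.207,-0.928,0],"delta_rot":[0.0881,-0.0053,-0.0430]},{"translation":[0.207,-0.928,0],"delta_rot":[0.0881,-0.0053,-0.0430]},{"translation":[0,0,0],"delta_rot":[0,0,0]},{"translation":[0,0,0],"delta_rot":[0,0,0]}]'
python3 - <<'E'
from plan import *
a=np.radians(-20); go(np.array([522,-28.7,160]),Rt([0,0,-1],[np.cos(a),np.sin(a),0])); print(cur()[2]["qpos"].round(1))
E
```

```text
time_s: 9.32
ee_pos: [495.8, 81.4, 227.2]
ee_rot: [-0.5, 29.9, -77.5]
force: [0.8, 1.1, -0.4]
gripper_width: 77.0
time_s: 9.73
ee_pos: [507.4, 35.6, 228.5]
ee_rot: [7.3, 54.9, -84.8]
force: [0.5, -0.7, -1.0]
gripper_width: 77.6
time_s: 10.15
ee_pos: [517.8, -11.0, 228.6]
ee_rot: [13.1, 80.1, -92.0]
force: [-0.5, 0.4, -0.5]
gripper_width: 77.4
time_s: 10.48
ee_pos: [521.4, -30.8, 228.2]
ee_rot: [-53.4, 89.7, -163.5]
force: [1.2, -0.3, -0.1]
gripper_width: 77.3
dpos cm [ 0.059  0.207 -6.823] rotvec [ 0.0014 -0.0047  0.0011] deg 0.3 min rows 1.64
[-4.6 13.7 96.2 -0.1 70.4 15.5]
```

```bash
python3 -m creep '[{"translation":[0,0.1,-2.6],"delta_rot":[0,-0.003,0]},{"translation":[0,0,-2.6],"delta_rot":[0,0,0]},{"translation":[0,0,-2.6],"delta_rot":[0,0,0]},{"translation":[0,0,0],"delta_rot":[0,0,0]},{"translation":[0,0,0],"delta_rot":[0,0,0]}]'
python3 look.py 9 250 120 290 170 80
```

```text
time_s: 10.9
ee_pos: [520.9, -27.0, 150.2]
ee_rot: [-49.9, 89.8, -159.6]
force: [0.4, 0.1, 0.1]
gripper_width: 77.4
[520.9 -27.  150.2] [[-0.003, 0.941, -0.338], [-0.001, -0.338, -0.941], [-1.0, -0.003, 0.002]] [-4.200e+00  1.730e+01  1.032e+02 -1.000e-01  5.970e+01  1.560e+01] [0.4 0.1 0.1]
```

View pics/z9.png

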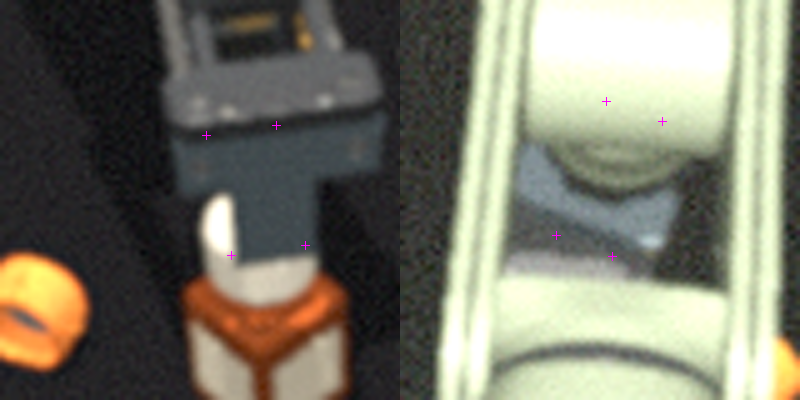

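```bash
for i in 1 2 3 4; do python3 -m creep '[{"translation":[0,0,0],"delta_rot":[0,0,0]}]' | grep ee_; done
```

```text
ee_pos: [523.2, -28.0, 153.1]
ee_rot: [88.6, 89.7, -21.2]
ee_pos: [523.0, -28.2, 153.0]
ee_rot: [88.8, 89.8, -21.0]
ee_pos: [522.7, -28.4, 152.6]
ee_rot: [85.7, 89.8, -24.2]
ee_pos: [522.4, -28.5, 152.2]
ee_rot: [80.9, 89.8, -28.9]
```

```bash
python3 -m creep '[{"translation":[0,0,-1.5],"delta_rot":[0,0,0]},{"translation":[0,0,-1.5],"delta_rot":[0,0,0]},{"translation":[0,0,-1.2],"delta_rot":[0,0,0]},{"translation":[0,0,0],"delta_rot":[0,0,0]},{"translation":[0,0,0],"delta_rot":[0,0,0]}]'
python3 -m creep '[{"translation":[0,0,0],"delta_rot":[0,0,0]},{"translation":[0,0,0],"delta_rot":[0,0,0]},{"translation":[0,0,0],"delta_rot":[0,0,0]}]'
```

```text
time_s: 11.75
ee_pos: [521.9, -28.6, 109.4]
ee_rot: [32.5, 89.9, -77.4]
force: [0.5, 0.2, -0.5]
gripper_width: 77.8
time_s: 12.0
ee_pos: [522.6, -28.6, 110.4]
ee_rot: [84.2, 89.8, -25.7]
force: [0.5, -0.6, 0.2]
gripper_width: 77.4
```

```bash
python3 -m creep '[{"translation":[0,0,-0.3],"delta_rot":[0,0,0]},{"translation":[0,0,0],"delta_rot":[0,0,0]}]'
python3 -m creep '[{"translation":[0,0,0],"delta_rot":[0,0,0]},{"translation":[0,0,0],"delta_rot":[0,0,0]},{"translation":[0,0,0],"delta_rot":[0,0,0]},{"translation":[0,0,0],"delta_rot":[0,0,0]},{"translation":[0,0,0],"delta_rot":[0,0,0]}]' -1 40
python3 -m creep '[{"translation":[0,0,0],"delta_rot":[0,0,0]},{"translation":[0,0,0],"delta_rot":[0,0,0]},{"translation":[0,0,0],"delta_rot":[0,0,0]}]'
python3 look.py 10 260 140 290 170 80
```

```text
time_s: 12.17
ee_pos: [521.9, -28.5, 106.4]
ee_rot: [60.1, 89.9, -49.8]
force: [0.3, 0.5, -0.2]
gripper_width: 77.6
time_s: 12.58
ee_pos: [522.0, -28.5, 106.5]
ee_rot: [60.8, 89.9, -49.1]
force: [-0.4, -0.7, 0.2]
gripper_width: 47.8
time_s: 12.83
ee_pos: [522.1, -28.5, 106.5]
ee_rot: [63.9, 89.9, -46.0]
force: [-0.1, 0.8, 0.4]
gripper_width: 48.0
[522.1 -28.5 106.5] [[0.001, 0.94, -0.34], [-0.001, -0.34, -0.94], [-1.0, 0.002, 0.001]] [-4.300e+00  2.000e+01  1.065e+02 -1.000e-01  5.340e+01  1.560e+01] [-0.1  0.8  0.4]
```

View pics/z10.png

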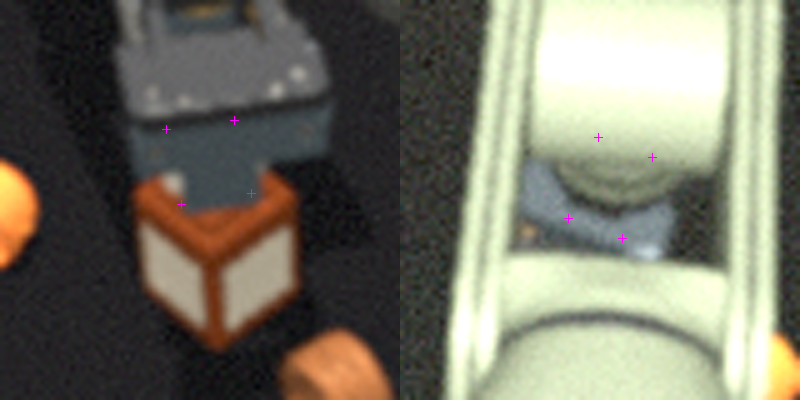

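```bash
python3 -m creep '[{"translation":[0,0,-0.1],"delta_rot":[0,0,0]},{"translation":[0,0,-0.1],"delta_rot":[0,0,0]},{"translation":[0,0,-0.1],"delta_rot":[0,0,0]},{"translation":[0,0,0],"delta_rot":[0,0,0]},{"translation":[0,0,0],"delta_rot":[0,0,0]}]'
python3 -m creep '[{"translation":[0,0,-0.1],"delta_rot":[0,0,0]},{"translation":[0,0,-0.1],"delta_rot":[0,0,0]},{"translation":[0,0,0],"delta_rot":[0,0,0]},{"translation":[0,0,0],"delta_rot":[0,0,0]}]'
```

```text
time_s: 13.35
ee_pos: [522.1, -28.5, 104.4]
ee_rot: [73.2, 89.9, -36.7]
force: [-2.2, -0.4, 8.7]
gripper_width: 47.5
time_s: 13.68
ee_pos: [522.2, -28.5, 102.9]
ee_rot: [77.9, 89.9, -32.0]
force: [-3.0, 0.3, 11.7]
gripper_width: 48.1
```

```bash
python3 -m creep '[{"translation":[0,0,-0.1],"delta_rot":[0,0,0]},{"translation":[0,0,-0.1],"delta_rot":[0,0,0]},{"translation":[0,0,0],"delta_rot":[0,0,0]},{"translation":[0,0,0],"delta_rot":[0,0,0]}]'
python3 - <<'E'
from workcell import readout;s=readout.state();print(s["torque"],s["qpos"])
E
```

```text
time_s: 14.02
ee_pos: [522.3, -28.5, 101.4]
ee_rot: [81.5, 89.8, -28.4]
force: [-3.3, -0.1, 14.1]
gripper_width: 47.9
[ 0.03285609  0.67423595 -0.02064142] [-4.34121625e+00  2.02962174e+01  1.06924214e+02 -8.29401197e-02
  5.26318316e+01  1.55859032e+01]
```

```bash
python3 -m creep '[{"translation":[0,0,-0.1],"delta_rot":[0,0,0]},{"translation":[0,0,0],"delta_rot":[0,0,0]},{"translation":[0,0,0],"delta_rot":[0,0,0.04]},{"translation":[0,0,0],"delta_rot":[0,0,0.04]},{"translation":[0,0,0],"delta_rot":[0,0,0.04]}]'
python3 - <<'E'
from workcell import readout;s=readout.state();print(s["torque"],s["qpos"])
E
python3 look.py 11 260 140 290 170 80
```

```text
time_s: 14.43
ee_pos: [522.8, -28.5, 101.3]
ee_rot: [87.0, 89.8, -15.9]
force: [-4.1, 0.5, 19.1]
gripper_width: 47.4
[ 0.07596233  0.72002572 -0.08938421] [-4.34732827e+00  2.02989179e+01  1.06936135e+02 -6.28501533e-02
  5.25204590e+01  8.59907250e+00]
[522.8 -28.5 101.3] [[0.004, 0.975, -0.223], [-0.001, -0.223, -0.975], [-1.0, 0.004, 0.0]] [-4.300e+00  2.030e+01  1.069e+02 -1.000e-01  5.250e+01  8.600e+00] [-4.1  0.5 19.1]
```

View pics/z11.png

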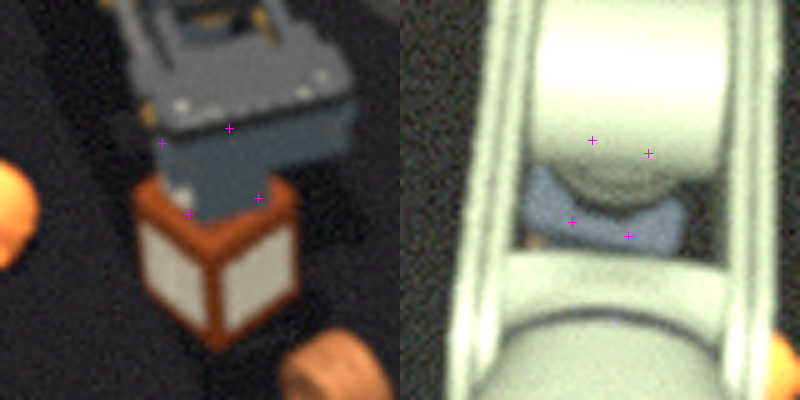

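```bash
python3 -m creep '[{"translation":[0,0,0],"delta_rot":[0,0,0.06]},{"translation":[0,0,0],"delta_rot":[0,0,0.06]},{"translation":[0,0,0],"delta_rot":[0,0,0.06]},{"translation":[0,0,0],"delta_rot":[0,0,0.06]},{"translation":[0,0,0],"delta_rot":[0,0,0.06]}]'
python3 -m creep '[{"translation":[0,0,0],"delta_rot":[0,0,0.06]},{"translation":[0,0,0],"delta_rot":[0,0,0.06]},{"translation":[0,0,0],"delta_rot":[0,0,0.06]},{"translation":[0,0,0],"delta_rot":[0,0,0.06]},{"translation":[0,0,0],"delta_rot":[0,0,0.06]}]'
python3 -m creep '[{"translation":[0,0,0],"delta_rot":[0,0,0.06]},{"translation":[0,0,0],"delta_rot":[0,0,0]},{"translation":[0,0,0],"delta_rot":[0,0,0]}]'
python3 - <<'E'
from workcell import readout;s=readout.state();print(s["torque"],s["qpos"])
E
python3 look.py 12 260 140 290 170 80
```

```text
time_s: 14.95
ee_pos: [523.0, -28.4, 101.3]
ee_rot: [78.4, 89.7, -7.2]
force: [-3.9, 0.8, 18.4]
gripper_width: 47.9
time_s: 15.37
ee_pos: [523.1, -28.3, 101.3]
ee_rot: [68.6, 89.7, 0.2]
force: [-3.9, 1.0, 18.0]
gripper_width: 47.7
time_s: 15.62
ee_pos: [523.2, -28.4, 101.3]
ee_rot: [65.4, 89.7, 0.2]
force: [-3.0, 0.8, 18.8]
gripper_width: 47.6
[ 0.18120843  0.6321193  -0.08978134] [-4.37466454e+00  2.03026320e+01  1.06934299e+02  3.09558262e-02
  5.24570662e+01 -2.92060925e+01]
[523.2 -28.4 101.3] [[0.005, 0.908, 0.42], [0.0, 0.42, -0.908], [-1.0, 0.005, 0.002]] [ -4.4  20.3 106.9   0.   52.5 -29.2] [-3.   0.8 18.8]
```

View pics/z12.png

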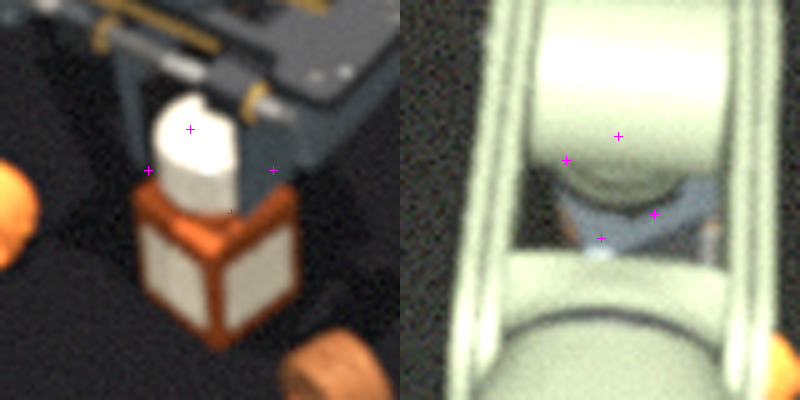

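```bash
python3 -m creep '[{"translation":[0,0,0.15],"delta_rot":[0,0,0]},{"translation":[0,0,0.15],"delta_rot":[0,0,0]},{"translation":[0,0,0.2],"delta_rot":[0,0,0]},{"translation":[0,0,0.2],"delta_rot":[0,0,0]},{"translation":[0,0,0.2],"delta_rot":[0,0,0]}]'
python3 -m creep '[{"translation":[0,0,0.2],"delta_rot":[0,0,0]},{"translation":[0,0,0],"delta_rot":[0,0,0]}]'
python3 look.py 13 260 140 290 170 80
```

```text
time_s: 16.13
ee_pos: [522.6, -28.5, 107.9]
ee_rot: [62.8, 89.8, -2.4]
force: [0.5, -0.3, 0.5]
gripper_width: 47.7
time_s: 16.3
ee_pos: [521.8, -28.5, 109.3]
ee_rot: [57.4, 89.9, -7.8]
force: [-0.3, -0.4, 0.3]
gripper_width: 48.0
[521.8 -28.5 109.3] [[0.001, 0.908, 0.42], [-0.0, 0.42, -0.908], [-1.0, 0.001, 0.001]] [ -4.4  19.8 106.4  -0.   53.8 -29.2] [-0.3 -0.4  0.3]
```

View pics/z13.png

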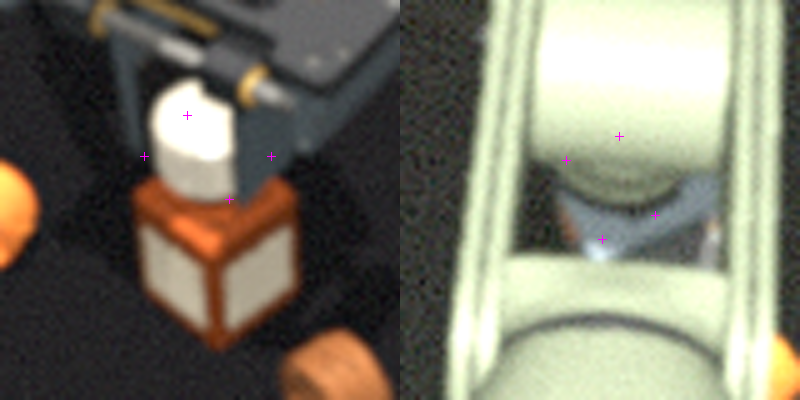

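```bash
python3 -m creep '[{"translation":[0,0,0.7],"delta_rot":[0,0,0]},{"translation":[0,0,1],"delta_rot":[0,0,0]},{"translation":[0,0,1],"delta_rot":[0,0,0]},{"translation":[0,0,1],"delta_rot":[0,0,0]},{"translation":[0,0,1],"delta_rot":[0,0,0]}]'
python3 -m creep '[{"translation":[0,0,1],"delta_rot":[0,0,0]},{"translation":[0,0,0.5],"delta_rot":[0,0,0]},{"translation":[0,0,0],"delta_rot":[0,0,0]},{"translation":[0,0,0],"delta_rot":[0,0,0]},{"translation":[0,0,0],"delta_rot":[0,0,0]}]'
python3 -m creep '[{"translation":[0,0,0],"delta_rot":[0,0,0]},{"translation":[0,0,0],"delta_rot":[0,0,0]},{"translation":[0,0,0],"delta_rot":[0,0,0]},{"translation":[0,0,0],"delta_rot":[0,0,0]},{"translation":[0,0,0],"delta_rot":[0,0,0]}]'
python3 look.py 14 260 120 290 170 90
```

```text
time_s: 16.82
ee_pos: [522.3, -28.5, 158.0]
ee_rot: [62.0, 89.8, -3.2]
force: [0.5, -0.8, 0.3]
gripper_width: 47.6
time_s: 17.23
ee_pos: [521.6, -28.4, 171.1]
ee_rot: [66.5, 90.0, 1.4]
force: [0.5, 0.2, -0.6]
gripper_width: 47.4
time_s: 17.65
ee_pos: [522.0, -28.5, 171.3]
ee_rot: [63.2, 89.9, -1.9]
force: [-0.4, -0.4, 0.2]
gripper_width: 48.2
[522.  -28.5 171.3] [[0.001, 0.908, 0.42], [-0.0, 0.42, -0.908], [-1.0, 0.001, 0.001]] [ -4.4  16.1 101.5   0.   62.3 -29.2] [-0.4 -0.4  0.2]
```

View pics/z14.png

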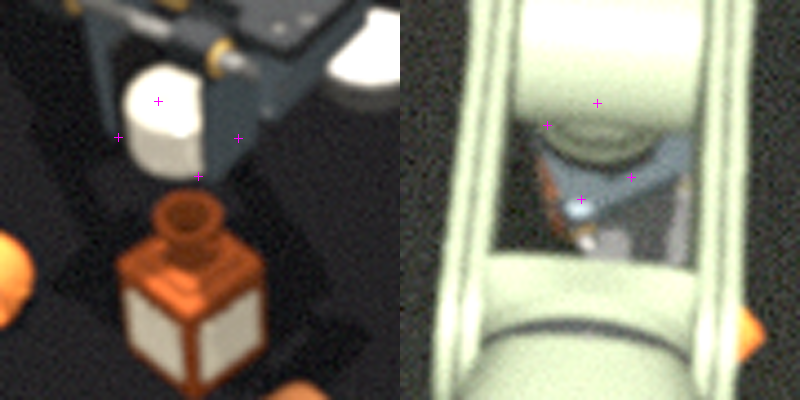

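View pics/scene14.png

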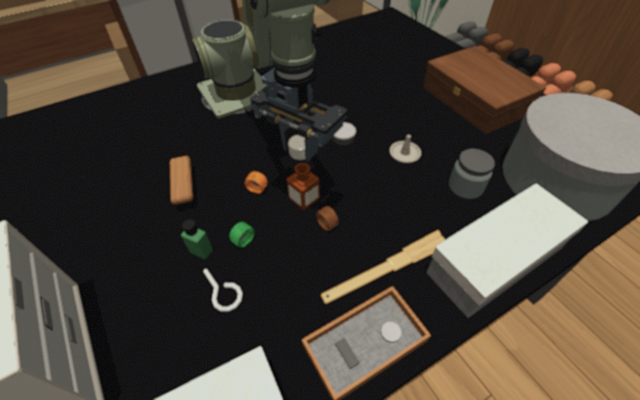

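```bash
python3 - <<'E'
from h import *
print("mouth",plane("scene",[(188/4.444+260-.5,211/4.444+120-.5)],106))
d=np.load("scene14.npz");P=cloud("scene",d["d"]);p=d["p"].astype(int)
m=(abs(P[:,:,0]-522)<45)&(abs(P[:,:,1]+28)<45)&(P[:,:,2]>140)&(P[:,:,2]<200)&(p.min(2)>85)
v,u=np.nonzero(m);print(m.sum(),u.min(),u.max(),v.min(),v.max());Q=P[m];print(np.percentile(Q,[2,98],axis=0).round(1),np.percentile(Q[:,2],[90,95]))
for n in ("scene","top"):
    a,b=np.load(n+"8.npz")["p"].astype(int),np.load(n+"14.npz")["p"].astype(int)
    print(n)
    hs=[("brown",(593,639,-36,-7)),("green",(539,580,-227,-181)),("orange",(408,458,-136,-94)),("cologne",(512,560,-316,-275)),("tin",(346,410,147,207)),("brush",(302,410,-307,-245)),("ring",(484,558,247,318))]
    for k,(x0,x1,y0,y1) in hs:
        r=[]
        for t in ("0","14"):
            Z=cloud(n,np.load(n+t+".npz")["d"]);mm=(Z[:,:,0]>x0-15)&(Z[:,:,0]<x1+15)&(Z[:,:,1]>y0-15)&(Z[:,:,1]<y1+15)&(Z[:,:,2]>6)&(Z[:,:,2]<115)
            r.append((mm.sum(),*np.median(Z[mm],axis=0).round(1)) if mm.any() else None)
        print(k,r)
E
```

```text
mouth [[521.53563918 -25.83722467 106.        ]]
313 288 304 135 158
[[502.9 -50.8 160.1]
 [547.8 -17.4 184.6]] [183.79491686 184.28226937]
scene
brown [(np.int64(315), np.float64(629.4), np.float64(-22.7), np.float64(40.0)), (np.int64(324), np.float64(628.7), np.float64(-23.0), np.float64(39.8))]
green [(np.int64(366), np.float64(565.9), np.float64(-206.2), np.float64(39.6)), (np.int64(369), np.float64(566.2), np.float64(-206.0), np.float64(39.1))]
orange [(np.int64(293), np.float64(438.3), np.float64(-112.7), np.float64(37.0)), (np.int64(289), np.float64(438.0), np.float64(-112.7), np.float64(36.6))]
cologne [(np.int64(731), np.float64(551.9), np.float64(-294.8), np.float64(63.3)), (np.int64(732), np.float64(551.8), np.float64(-294.8), np.float64(63.1))]
tin [(np.int64(413), np.float64(389.9), np.float64(173.4), np.float64(26.9)), (np.int64(319), np.float64(396.3), np.float64(176.6), np.float64(26.5))]
brush [(np.int64(1024), np.float64(367.6), np.float64(-275.8), np.float64(45.2)), (np.int64(1021), np.float64(367.9), np.float64(-275.8), np.float64(45.2))]
ring [(np.int64(298), np.
[... 437 characters left out ...]
loat64(43.1)), (np.int64(37), np.float64(420.4), np.float64(-130.2), np.float64(40.4))]
cologne [(np.int64(262), np.float64(531.6), np.float64(-290.8), np.float64(69.6)), (np.int64(268), np.float64(530.9), np.float64(-290.4), np.float64(69.4))]
tin [(np.int64(467), np.float64(377.1), np.float64(176.0), np.float64(27.9)), (np.int64(460), np.float64(377.2), np.float64(176.3), np.float64(27.6))]
brush [(np.int64(833), np.float64(345.8), np.float64(-273.6), np.float64(46.3)), (np.int64(839), np.float64(345.8), np.float64(-273.0), np.float64(45.8))]
ring [(np.int64(357), np.float64(518.5), np.float64(282.4), np.float64(8.9)), (np.int64(362), np.float64(519.4), np.float64(283.2), np.float64(9.0))]
```

```bash
python3 - <<'E'
from h import *
I={t:cv2.cvtColor(np.load(f"scene{t}.npz")["p"],cv2.COLOR_RGB2GRAY)[182:208,285:322].astype(np.float32) for t in("8","10","12","14")}
for t in("10","12","14"): print(t,cv2.phaseCorrelate(I["8"],I[t]))
p=np.load("scene14.npz")["p"];hsv=cv2.cvtColor(p,cv2.COLOR_RGB2HSV)
m=((hsv[:,:,0]<14)&(hsv[:,:,1]>110)&(hsv[:,:,2]>40)).astype(np.uint8);m[:160]=0;m[174:]=0;m[:,:290]=0;m[:,320:]=0
for v in range(160,174): 
    u=np.nonzero(m[v])[0]; print(v,(u.min(),u.max(),(u.min()+u.max())/2) if len(u) else None)
E
```

```text
10 ((0.12444880662506463, 0.2983037407360083), 1.0709761606322394)
12 ((-0.04210687358811427, 0.44774050009853994), 0.9880156781938341)
14 ((0.12857503730485575, 0.5139256228815832), 1.0970845187151874)
160 None
161 None
162 None
163 (np.int64(298), np.int64(306), np.float64(302.0))
164 (np.int64(296), np.int64(308), np.float64(302.0))
165 (np.int64(295), np.int64(309), np.float64(302.0))
166 (np.int64(295), np.int64(309), np.float64(302.0))
167 (np.int64(294), np.int64(310), np.float64(302.0))
168 (np.int64(294), np.int64(310), np.float64(302.0))
169 (np.int64(294), np.int64(309), np.float64(301.5))
170 (np.int64(294), np.int64(309), np.float64(301.5))
171 (np.int64(295), np.int64(310), np.float64(302.5))
172 (np.int64(295), np.int64(311), np.float64(303.0))
173 (np.int64(293), np.int64(312), np.float64(302.5))
```

```bash
python3 - <<'E'
from h import *
cp=optics.camera_params("scene")
def pr(X): return cv2.projectPoints(np.float64([X]),cv2.Rodrigues(cp["R"])[0],cp["t"],cp["mtx"],np.array([cp["k1"],0,0,0.]))[0].ravel().round(2)
r=cp["R"][0]; r=np.array([r[0],r[1],0]);r/=np.linalg.norm(r)
c=np.array([522,-28.5,0])
print("mouth",pr(c+[0,0,106]),"cap left edges",pr(c+[0,0,183.5]-24*r),pr(c+[0,0,156]-24*r))
a=np.load("scene14.npz")["p"].astype(int).min(2)
for v in range(138,160,3): print(v,a[v,282:300])
E
```

```text
mouth [300.86 167.54] cap left edges [287.34 141.37] [288.4  151.15]
138 [ 31  35  31  25  17  16  28  58  93 123 139 146 146 146 145 145 146 145]
141 [ 25  35  35  24  18  35  78 118 141 146 145 145 143 141 141 141 143 145]
144 [ 18  30  34  27  23  46  92 128 143 146 145 143 144 145 144 145 144 144]
147 [ 15  26  31  31  22  26  57  86 109 124 135 141 144 144 144 145 145 149]
150 [ 12  13  18  21  20  21  42  70  87  93  93  94  97 100 104 105 113 128]
153 [12 11 11 10 10 13 26 56 79 88 89 89 89 90 90 90 89 92]
156 [12 16 15 14 17 19 19 23 43 65 79 89 93 94 92 93 92 90]
159 [20 17 19 23 15 22 20 23 19 21 22 30 45 49 57 62 68 70]
```

```bash
python3 -c "
from workcell import env,readout
print(env.job_done());s=readout.state();print(s['time_s'],s['ee_pos'],s['gripper_width'])"
```

```text
the job is handed in; nothing more can be done
None
the job is handed in; nothing more can be done
```

The job is handed in, at about 17.8 s of the 54 s allowed. No verdict is reported.

I gripped the bottle by its flat sides, lifted it, turned it 90° upright and set it down. I then pressed the cap about 5 mm down to its stop (14 N, then about 19 N), turned it about 45° anticlockwise and lifted it straight up.

**Cap:** It is level in the gripper (tool axis within about 0.1° of vertical, 48 mm opening). Its underside is about 50 mm above the mouth, and it is centred over the mouth to about 1–2 mm.

**Bottle:** It is standing with its mouth open, and it moved about 1 mm at most while the cap was pressed, turned and lifted.

**Other things:**
- The items I compared before and after (tin, brush, cologne, ring holder and the decoy caps) had not moved, as far as they could be seen.
- In the last pictures the arm hid the brown cap from the top camera, though the scene camera showed it unmoved. Parts of the orange cap and the tin were also hidden, so their readings in that view were not usable.
- The jar, shoe horn and hanger hook I only checked by eye.

**Disagreement between checks:** The two cameras differed by 5–8 mm in x throughout. I relied on the fingers' position in the pictures and on the arm's own reading, and the grasps agreed with those.

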